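Unlatch the tube-rack carrier's gate and hold it wide

TASK

Open the gate of the tube-rack carrier so that I can slide the racks out: squeeze the yellow safety catch fully in first (it stays in), then squeeze the blue gate catch and swing the gate out past its click until it stands about square to the carrier's front. The gate closes by itself, so finish with the gripper still holding it wide open, at rest; do not disturb the racks in the carrier or the other things on the bench.

Things in the scene. Friction and masses are not known exactly. Their poses are not given: they have to be found in the camera images.
- carrier: Open-topped tube-rack carrier fixed on the bench: aluminium tray 285 mm wide (its y) and 210 mm deep (its x) with clear walls 106 mm high, black grab handles on both sides. Origin: on the bench, under the middle of the gate; its -x faces out of the gate opening (roughly to the robot), +x into the carrier, z up. The gate closes the whole front.
- gate_panel: The blue gate, 236 mm long; its top rail is 21 mm thick, upper edge 107 mm above the bench. Frame turns with the gate: origin on the vertical hinge axis at bench height, the gate runs from there along its -y; -x is the outer face, +x the face to the racks, z up. Two catches stand on the rail, the yellow safety mid-way and the blue gate catch at the free end; tabs up to 146 mm above the bench.
- gate (a joint): Gate angle, rad: 0 shut, grows as the free end swings out (clockwise from above, to the carrier's -x), 1.57 square to the front, stop at 1.75. A spring closer always pulls it shut (3 to 4 N at the gate catch when wide). A ball detent at the hinge resists from 0.2 to 0.55 (up to 6 N at the gate catch); let go past it, the gate falls back on it, half open near 0.9.
- safety (a joint): Travel of the yellow safety catch, m: 0 locked, 0.012 fully in (against its stop) and freed. Needs about 3 N and stays where it is put. Until it is at least 0.010 in, its tongue blocks the bolt of the gate catch.
- safety_grip (a point): Grip point of the yellow safety catch, axes as gate_panel, 99 mm from the hinge axis, 134 mm above the bench. Two upright yellow tabs, 8 mm thick in x, 22 wide in y, astride the rail: outer face of the fixed one 22 mm from here in +x; of the sliding one 34 mm in -x when locked, 22 when squeezed. Squeeze across the gate (fingers close along x). Tabs span 107 to 146 mm above the bench.
- gate_catch (a joint): Travel of the blue gate catch's bolt, m: 0 bolted, 0.012 fully drawn (against its stop); the gate is free from about 0.010. Spring-loaded, 4 N at the start to 9 N fully drawn: it springs back out when released.
- catch_grip (a point): Grip point of the blue gate catch, axes as gate_panel, 186.5 mm from the hinge axis, 134 mm above the bench. Two upright blue tabs, 8 mm thick in y, 24 wide in x: outer face of the fixed one 20.5 mm from here in +y; of the sliding one with the bolt 32.5 mm in -y when bolted, 20.5 when drawn. Squeeze along the gate (fingers close along y). Tabs span 107 to 146 mm above the bench.
- gate_hinge (a point): Point on the gate's vertical hinge axis, 110 mm above the bench, at the carrier's front corner on its +y side; axes as carrier.
- rack_a: Pink tube rack with red-capped tubes standing in the carrier, 100 x 82 x 67 mm, behind the gate; origin under its centre. To be left alone.
- rack_b: Blue tube rack with white-capped tubes standing in the carrier, 100 x 82 x 67 mm, behind the gate; origin under its centre. To be left alone.
- bench_rack: Long pink tube rack on the bench, 156 x 82 x 67 mm; origin under its centre. To be left alone.
- tip_box: Purple pipette-tip box, 118 x 84 x 69 mm; origin under its centre. To be left alone.
- timer: White lab timer lying flat, 62 x 70 x 20 mm; origin under its centre. To be left alone.
- tape: Roll of beige tape lying flat, 90 mm across, 24 mm high; origin under its centre. To be left alone.
- beaker: Empty glass beaker, 66 mm across, 85 mm high; origin under its centre. To be left alone.

How it is judged:
On the way, in this order (a step that is already met when the one before it is completed fails the run):
1. the yellow safety catch is squeezed in (at least 10 mm) while the gate is still shut (value of joint safety above 0.01 m and value of joint gate below 0.1 rad), for 0.1 s.
2. the blue gate catch is squeezed and its bolt drawn (at least 9 mm) while the gate is still nearly shut (value of joint gate_catch above 0.009 m and value of joint gate below 0.3 rad and contact force between the fingers and gate_panel above 1 N), for 0.1 s.
3. the gate has swung past its detent (beyond 1.0 rad) (value of joint gate above 1 rad), for 0.1 s.
At the end, for the whole second after the job is handed in: the gripper's fingers still hold or press the gate (more than 1 N) and keep it wide open, beyond 1.3 rad (75 degrees), at rest (under 0.1 rad/s); the safety catch is still in (at least 9 mm); the two racks in the carrier and the five other loose things are within 20 mm of where they were (value of joint gate above 1.3 rad and velocity of joint gate between -0.1 and 0.1 rad/s and value of joint safety above 0.009 m and contact force between the fingers and gate_panel above 1 N and distance of each of rack_a, rack_b, bench_rack, tip_box, timer, tape, beaker from where it was at the start of the episode below 0.02 m); the arm keeps its last pose, push and grip.
It fails at once if a rack in the carrier is moved by 20 mm or more, or tipped (distance of any of rack_a, rack_b from where it was at the start of the episode above 0.02 m or angle between any of rack_a, rack_b's own z axis and vertical above 0.35 rad).
It fails at once if the long rack or the tip box is moved by 20 mm or more, or tipped (distance of any of bench_rack, tip_box from where it was at the start of the episode above 0.02 m or angle between any of bench_rack, tip_box's own z axis and vertical above 0.35 rad).
It fails at once if the timer, tape or beaker is moved by 20 mm or more, or tipped (distance of any of timer, tape, beaker from where it was at the start of the episode above 0.02 m or angle between any of timer, tape, beaker's own z axis and vertical above 0.35 rad).
It also fails if it takes over 46 s, if anything falls off the work surface, if the arm or the gripper's body presses on something with over 40 N, if the wrist force passes 120 N, or if a joint passes its speed limit or range.

ROBOT

A 6-joint arm with a two-finger parallel gripper is mounted at the origin on the work surface. World frame = base frame: x ahead of the robot, y to its left, z up, the work surface at z = 0. Lengths are in m, angles in rad, forces in N, time in s.
With the tool pointing down it reaches from about 0.275 to 0.825 m from the base axis. Payload 4.9 kg.
Tool frame: the origin (TCP) lies at the very end of the fingers, on their centre line; the grasp point (between the pads) lies 19 mm behind it; z points along the fingers, y is the line along which they close (so a half turn about z gives the same grasp; the last joint's range is limited). The gripper opens to 85 mm and grips with 20 to 120 N. Pads are 22 mm wide; open, the fingers measure 114 mm over their backs; the gripper's body (76 mm by 85 mm) begins 54 mm behind the grasp point. The pads swing forward as they close: fully open they stand 13 mm farther back than shut.
Start: joints at [1.213, 0.326, -0.193, 1.052, 0, 1.437], TCP at [0.122, 0.536, 0.231] pointing down, gripper open.
Joint ranges: [-2.65, 2.65], [-0.97, 1.79], [-1.3, 1.35], [-1.93, 2.1], [-1.47, 1.37], [-3.14, 3.14]. Speed limits (rad/s): [2.57, 2.57, 3.14, 3.14, 3.14, 3.14].

INTERFACE

Orientations are given as a 3x3 rotation matrix whose columns are the frame's x, y, z axes.
In Python, from plant import r gives the robot as it stands. The module is installed in compiled form; this text tells all that it offers.
- The arm moves only by the tool step_arm, never from a script. Its argument "moves" is a list of rows, each a list of 5 numbers: the opening, from 0 (shut) to 1 (fully open), then the shift along the tool's x, y, z as a fraction of full scale, then the turn about the tool's z as a fraction of full scale. A call has 1 to 5 rows; each row is the pose to reach, as a shift and turn from the pose commanded when the call began, along the tool's axes at that moment, turning the shorter way round; what a row does not reach only later rows make up. Full scale, the value 1, is 400 mm for a shift and 360 degrees for a turn. A row lasts 1/12 s, in which the tool goes at most 41.7 mm and 7.16 degrees, less where a joint would pass 70% of its speed; a pose out of reach is approached as far as the arm can. A call with a number of a shift or a turn outside -1 to 1 is refused whole. A call with a gripper value outside its range is refused whole. The fingers move at their own pace and stop on an object; the grip force is fixed at half the most. Time passes only in rows, so rows that repeat a pose let the fingers close. It gives the time, the measured TCP pose, the force, the opening and the grip force at its end, in the units of the state.
- r.get_state(): the state, without advancing time (a new reading comes with each control period).
- r.capture(name): name is "side" or "top" or "wrist"; returns (picture, depth): 480x640x3 uint8, red, green, blue; 480x640 float32, m along the optical axis (not along the pixel's ray), 0 where there is no reading.
- r.camera_model(name): a dict with "fovy" (degrees; the focal length in pixels is half the picture's height over the tangent of half this angle, whatever the lens; pixels are square), "cx", "cy" (the principal point, pixels), "k1" (the pictures are not rectified: a ray, as slopes to the right and down, at radius r is drawn at 1 + k1 r^2 times it, then the intrinsics apply), "extrinsics" (4x4, takes a point from world to camera coordinates). Camera axes: x right, y down, z forward; pixel columns grow to the right and rows downward; lengths in m; the calibration is good to about 2 mm. A picture is of the moment at which its call begins: read the wrist's pose just before it. camera_model takes no time and is no camera call; for the wrist camera it gives the pose at the moment of the call.
- r.hand_in(): hands the job in; it is judged then, once.
The state is a dict: "time_s": time; "q": joint angles; "qd": joint speeds; "effort": joint torques, N m; "tool_pos": TCP position; "eef_rot": TCP orientation; "contact_force": force on the tool from outside, world axes, zero at the start; "torque": the same for the moment, N m; "gripper_width": opening from 0.0 (shut) to 1.0 (fully open); "grasp_force": force on a finger pad.
Only numpy, scipy, OpenCV 4.12 (cv2) and the standard library are available. Lean on these libraries where they do the work, as an engineer would, in place of code of your own. Each camera call takes 0.05 s, during which the arm holds its last target. There are 200 camera calls.

## Working session

There is one attempt and no reset: what is moved stays moved. The work goes in short steps, Python scripts to look and compute and a tool call to move; the robot and the scene stay as the last step left them, time stands still between calls to the robot, and variables do not carry over. Pictures are saved under pics/ and viewed, at most 10 in all, crops included, and the job is handed in when it is done.

Besides the shell and the picture viewer there is one more tool, called after "Call:" as name([rows], argument=value, ...), one row to a line, values as JSON. step_arm: Moves the arm, as the interface text tells. Shift numbers are shares of 400 mm and turn numbers shares of 360 degrees, none past 1 either way. Its arguments: {"type":"object","properties":{"moves":{"type":"array","items":{"type":"array","items":{"type":"number","minimum":-1,"maximum":1}}}},"required":["moves"]}

```bash
mkdir -p pics
cat > h.py <<'E'
import numpy as np, cv2
from plant import r
def cap(n):
    m=r.camera_model(n); p,d=r.capture(n); return m,p,d
def pts(m,d):
    f=240/np.tan(np.radians(m["fovy"])/2)
    v,u=np.mgrid[0:480,0:640]
    x=(u-m["cx"])/f; y=(v-m["cy"])/f
    rd=np.hypot(x,y); ru=rd.copy()
    for _ in range(20): ru=rd/(1+m["k1"]*ru**2)
    s=np.where(rd>0,ru/np.maximum(rd,1e-9),1)
    P=np.stack([x*s*d,y*s*d,d],-1)
    T=np.linalg.inv(m["extrinsics"])
    return P@T[:3,:3].T+T[:3,3]
E
cat > a.py <<'E'
from h import *
for n in ["top","side"]:
    m,p,d=cap(n); cv2.imwrite(f"pics/{n}0.png",p[...,::-1]); np.savez(n+"0.npz",p=p,P=pts(m,d),d=d)
    print(n,m["fovy"],m["k1"],np.linalg.inv(m["extrinsics"])[:3].round(3).tolist(),(d>0).mean())
s=r.get_state(); print(s["time_s"],s["tool_pos"],np.round(s["eef_rot"],3).tolist(),s["gripper_width"])
E
python3 a.py
```

```text
top 45.151860911746574 0.009621198099124246 [[0.022, -0.981, 0.19, 0.298], [-1.0, -0.023, -0.001, 0.003], [0.005, -0.19, -0.982, 1.452]] 0.99591796875
side 45.4556435417936 -0.1847467742114212 [[0.941, -0.163, 0.296, 0.141], [-0.337, -0.509, 0.792, -1.196], [0.021, -0.845, -0.534, 0.91]] 0.9821875
0.1 [0.12188442 0.53579031 0.23057575] [[-0.975, 0.222, -0.0], [0.222, 0.975, -0.001], [0.0, -0.002, -1.0]] 0.9988308310062008
```

View pics/top0.png

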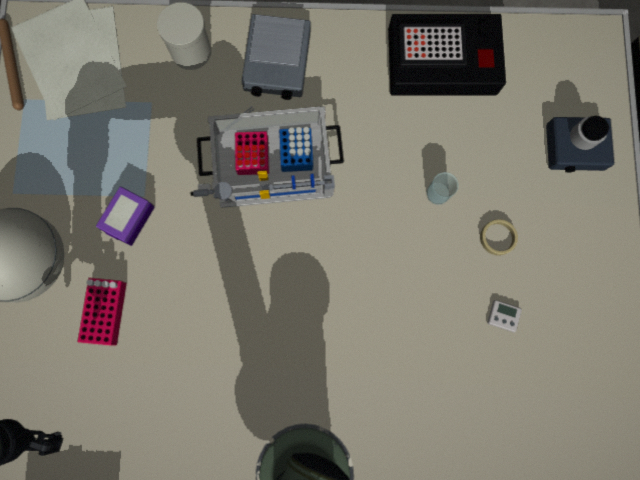

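View pics/side0.png

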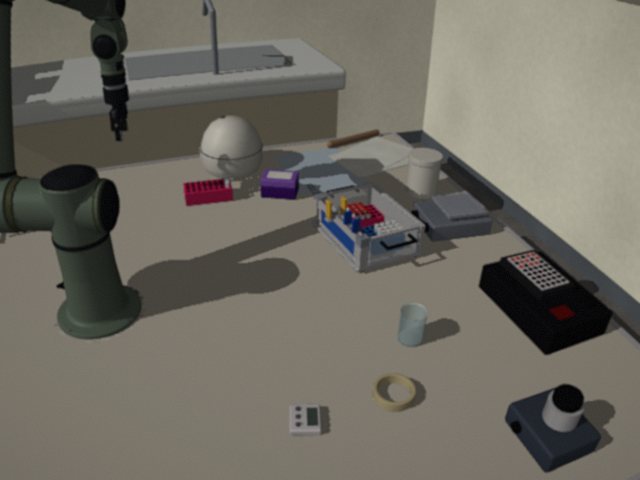

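The top view shows the carrier at about (210–330, 110–205), the hinge at its left front (225,190), the yellow tabs at (263,175) and (264,194), and the blue tabs at (294,183) and (313,181). The side view shows the tabs standing on the blue gate at (328–357, 200–220). Next I measure the tabs from both views.

```bash
cat > b.py <<'E'
from h import *
for n,(u0,u1,v0,v1) in dict(top=(195,345,95,215),side=(305,425,180,275)).items():
    z=np.load(n+"0.npz"); p,P=z["p"],z["P"]
    hsv=cv2.cvtColor(p,cv2.COLOR_RGB2HSV)
    for c,lo,hi in [("yel",(18,140,80),(32,255,255)),("blu",(105,130,50),(125,255,255))]:
        k=cv2.inRange(hsv,lo,hi); q=np.zeros_like(k); q[v0:v1,u0:u1]=k[v0:v1,u0:u1]
        q[(P[...,2]<.112)|(P[...,2]>.155)]=0
        N,L,st,ce=cv2.connectedComponentsWithStats(q)
        for i in range(1,N):
            if st[i,4]>4:
                X=P[L==i]; print(n,c,ce[i].round(1),st[i,4],"med",np.median(X,0).round(4),"p5",np.percentile(X,5,0).round(4),"p95",np.percentile(X,95,0).round(4))
z=np.load("top0.npz");p,P=z["p"],z["P"]
c=cv2.resize(p[90:220,185:350],None,fx=4.5,fy=4.5,interpolation=cv2.INTER_CUBIC); cv2.imwrite("pics/c1.png",c[...,::-1])
E
python3 b.py
```

```text
top yel [262.4 174. ] 64 med [0.6959 0.1161 0.1396] p5 [0.6936 0.1066 0.1144] p95 [0.7009 0.1253 0.1498]
top yel [264.4 193. ] 62 med [0.649  0.1096 0.1434] p5 [0.647  0.1003 0.1149] p95 [0.6552 0.1188 0.1504]
top blu [293.2 181.5] 38 med [0.6772 0.0426 0.1457] p5 [0.6694 0.0397 0.1226] p95 [0.6901 0.0451 0.1512]
top blu [312.1 179.9] 38 med [ 0.6821 -0.0019  0.1457] p5 [ 0.6744 -0.0046  0.1227] p95 [0.6958 0.0007 0.1492]
side yel [343.  202.9] 55 med [0.6959 0.1134 0.1306] p5 [0.6928 0.1019 0.1158] p95 [0.6991 0.1264 0.1465]
side yel [328.1 206.2] 56 med [0.6487 0.1081 0.133 ] p5 [0.6464 0.0964 0.1143] p95 [0.653  0.121  0.1456]
side blu [351.4 220.6] 172 med [6.813e-01 1.000e-04 1.296e-01] p5 [ 0.6698 -0.0099  0.1142] p95 [0.6925 0.0427 0.1461]
```

View pics/c1.png

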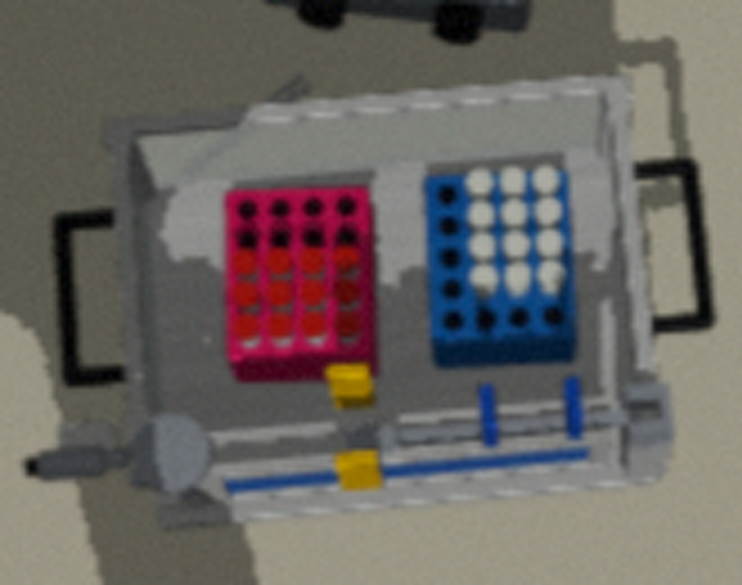

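The crop confirms the layout: yellow tabs at crop (350,385) and (358,470), blue tabs at (488,415) and (573,408), latch post at (645,405), hinge knob at (170,455). I check obstacle heights and refine the tab edges before moving.

```bash
cat > c.py <<'E'
from h import *
z=np.load("top0.npz"); P=z["P"]; hsv=cv2.cvtColor(z["p"],cv2.COLOR_RGB2HSV)
def box(n,u0,u1,v0,v1):
    X=P[v0:v1,u0:u1].reshape(-1,3); X=X[X[:,2]>.03]; print(n,np.percentile(X,2,0).round(3),np.percentile(X,98,0).round(3))
box("post",323,334,174,198); box("knob",215,232,180,200); box("globe",0,60,212,298); box("racks",235,315,125,172); box("stick",190,214,185,197)
for c,lo,hi,b in [("yel",(18,140,80),(32,255,255),[(250,275,165,183),(250,275,184,204)]),("blu",(105,130,50),(125,255,255),[(287,300,172,190),(305,319,172,190)])]:
    k=cv2.inRange(hsv,lo,hi)>0
    for u0,u1,v0,v1 in b:
        m=np.zeros_like(k); m[v0:v1,u0:u1]=k[v0:v1,u0:u1]; X=P[m&(P[...,2]>.138)&(P[...,2]<.155)]
        print(c,len(X),X.mean(0).round(4),X.min(0).round(4),X.max(0).round(4))
m,p,d=cap("wrist"); cv2.imwrite("pics/w0.png",p[...,::-1])
T=np.linalg.inv(m["extrinsics"]); s=r.get_state(); R=np.array(s["eef_rot"])
print("wristcam in tool",(R.T@(T[:3,3]-s["tool_pos"])).round(3),(R.T@T[:3,:3]).round(2).tolist(),m["fovy"])
# goal in tool units
for g in [(.6795,.1122,.2),]:
    print((R.T@(np.array(g)-s["tool_pos"])/.4).round(4))
E
python3 c.py
```

```text
post [ 0.676 -0.054  0.033] [ 0.708 -0.029  0.118]
knob [0.641 0.191 0.054] [0.687 0.231 0.121]
globe [0.401 0.61  0.043] [0.588 0.697 0.186]
racks [0.731 0.002 0.036] [0.853 0.19  0.088]
stick [0.646 0.235 0.098] [0.676 0.285 0.121]
yel 36 [0.6974 0.1163 0.1456] [0.6928 0.1065 0.1383] [0.7017 0.1258 0.1536]
yel 36 [0.651  0.1094 0.1463] [0.6464 0.1001 0.1391] [0.656  0.1195 0.1514]
blu 31 [0.68   0.0425 0.1463] [0.6694 0.0379 0.1382] [0.6927 0.0453 0.1528]
blu 28 [ 0.6861 -0.0019  0.1462] [ 0.6739 -0.0044  0.1383] [0.6963 0.0008 0.15  ]
wristcam in tool [ 0.078 -0.    -0.142] [[0.0, -0.95, -0.31], [1.0, 0.0, 0.0], [-0.0, -0.31, 0.95]] 62.69831766894173
[-1.5943 -0.7233  0.0774]
```

Call:
step_arm([
  [1,-0.09,-0.04,0,0],
  [1,-0.18,-0.08,0,0],
  [1,-0.28,-0.125,0,0],
  [1,-0.37,-0.17,0,0],
  [1,-0.46,-0.21,0,0],
])

```text
time_s: 0.57
tool_pos: [0.2837, 0.4119, 0.2311]
eef_rot: [[-0.975, 0.221, -0.0], [0.221, 0.975, -0.001], [0.0, -0.001, -1.0]]
contact_force: [-0.2, 0.7, 0.3]
gripper_width: 1.002
grasp_force: 0.0
```

Call:
step_arm([
  [1,-0.09,-0.04,0,0],
  [1,-0.18,-0.08,0,0],
  [1,-0.28,-0.125,0,0],
  [1,-0.37,-0.17,0,0],
  [1,-0.46,-0.21,0,0],
])

```text
time_s: 0.98
tool_pos: [0.4448, 0.289, 0.2312]
eef_rot: [[-0.975, 0.222, -0.0], [0.222, 0.975, -0.0], [0.0, -0.0, -1.0]]
contact_force: [0.1, 0.3, -0.2]
gripper_width: 0.996
grasp_force: 0.0
```

Call:
step_arm([
  [1,-0.09,-0.04,0,0.019],
  [1,-0.18,-0.08,0,0.038],
  [1,-0.28,-0.125,0,0.057],
  [1,-0.37,-0.17,0,0.077],
  [1,-0.46,-0.21,0,0.096],
])

```text
time_s: 1.4
tool_pos: [0.6056, 0.1662, 0.231]
eef_rot: [[-0.672, 0.74, -0.0], [0.74, 0.672, -0.0], [0.0, -0.0, -1.0]]
contact_force: [-0.1, 1.3, 0.0]
gripper_width: 0.998
grasp_force: 0.0
```

Call:
step_arm([
  [1,-0.05,0.01,0,0.019],
  [1,-0.1,0.02,0,0.038],
  [1,-0.15,0.03,0,0.057],
  [1,-0.2,0.04,0,0.077],
  [1,-0.223,0.048,0,0.096],
])

```text
time_s: 1.82
tool_pos: [0.6803, 0.1134, 0.2304]
eef_rot: [[-0.132, 0.991, -0.0], [0.991, 0.132, -0.001], [-0.001, -0.001, -1.0]]
contact_force: [-1.4, 0.8, 0.4]
gripper_width: 1.001
grasp_force: 0.0
```

Call:
step_arm([
  [1,0,0,0,0],
  [1,0,0,0,0],
])

```text
time_s: 1.98
tool_pos: [0.6786, 0.1152, 0.2304]
eef_rot: [[-0.142, 0.99, -0.001], [0.99, 0.142, 0.0], [0.0, -0.001, -1.0]]
contact_force: [-0.4, -0.5, 0.4]
gripper_width: 1.0
grasp_force: 0.0
```

```bash
cat > w.py <<'E'
from h import *
import sys
m,p,d=cap("wrist"); P=pts(m,d); np.savez("w.npz",p=p,P=P); cv2.imwrite(f"pics/{sys.argv[1]}.png",p[...,::-1])
hsv=cv2.cvtColor(p,cv2.COLOR_RGB2HSV); s=r.get_state(); R=np.array(s["eef_rot"])
print(s["time_s"],s["tool_pos"].round(4),np.degrees(np.arctan2(R[1,1],R[0,1])).round(2))
for c,lo,hi in [("yel",(18,140,60),(32,255,255)),("blu",(105,130,40),(125,255,255))]:
    k=cv2.inRange(hsv,lo,hi); k[(P[...,2]<.141)|(P[...,2]>.151)]=0
    N,L,st,ce=cv2.connectedComponentsWithStats(k)
    for i in range(1,N):
        if st[i,4]>40:
            X=P[L==i]; (a,b),wh,an=cv2.minAreaRect((X[:,:2]*1e4).astype(np.float32)); print(c,ce[i].round(),st[i,4],"ctr",round(a/1e4,4),round(b/1e4,4),"size mm",np.round(np.array(wh)/10,1),round(an,1),"z",X[:,2].mean().round(4),"mean",X[:,:2].mean(0).round(4))
E
python3 w.py w1
```

```text
2.0333 [0.6782 0.1157 0.2307] 8.23
yel [274. 250.] 442 ctr 0.6521 0.1102 size mm [ 7.5 21.7] 7.0 z 0.145 mean [0.6522 0.1109]
yel [350. 252.] 449 ctr 0.6988 0.1157 size mm [ 8.  22.1] 7.0 z 0.1452 mean [0.6986 0.1163]
blu [307. 351.] 334 ctr 0.6818 0.0423 size mm [23.   8.3] 7.7 z 0.1453 mean [0.682  0.0426]
blu [306. 405.] 287 ctr 0.6871 -0.0024 size mm [23.   7.8] 7.0 z 0.1453 mean [ 0.6871 -0.0019]
```

View pics/w1.png

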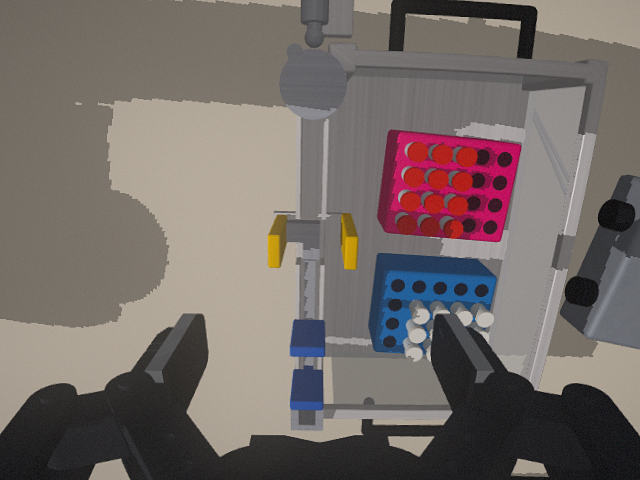

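The wrist view shows clear tabs: yellow at (274,250) and (350,252), blue at (307,351) and (306,405). The sizes and 145 mm height match what was given, and the yaw is 7°. I go down over the yellow catch.

Call:
step_arm([
  [1,-0.0065,0.006,0,0.0033],
  [1,-0.0065,0.006,0.06,0.0033],
  [1,-0.0065,0.006,0.12,0.0033],
  [1,-0.0065,0.006,0.17,0.0033],
  [1,-0.0065,0.006,0.2,0.0033],
])

```text
time_s: 2.45
tool_pos: [0.6798, 0.1138, 0.1491]
eef_rot: [[-0.121, 0.993, -0.003], [0.993, 0.121, -0.0], [0.0, -0.003, -1.0]]
contact_force: [-0.1, -0.2, -0.7]
gripper_width: 1.001
grasp_force: 0.0
```

Call:
step_arm([
  [1,0,0,0.03,0],
  [1,0,0,0.06,0],
  [1,0,0,0.08,0],
  [1,0,0,0.093,0],
  [1,0,0,0.093,0],
])

```text
time_s: 2.87
tool_pos: [0.6812, 0.1132, 0.1131]
eef_rot: [[-0.12, 0.993, -0.001], [0.993, 0.12, -0.0], [0.0, -0.001, -1.0]]
contact_force: [-0.4, 0.7, -0.2]
gripper_width: 1.002
grasp_force: 0.0
```

Call:
step_arm([
  [1,0,0,0,0],
  [1,0,0,0,0],
])

```text
time_s: 3.03
tool_pos: [0.6823, 0.1132, 0.115]
eef_rot: [[-0.12, 0.993, 0.001], [0.993, 0.12, 0.0], [-0.0, 0.001, -1.0]]
contact_force: [-0.1, -0.8, -0.3]
gripper_width: 1.001
grasp_force: 0.0
```

Call:
step_arm([
  [0.75,0,0,0,0],
  [0.75,0,0,0,0],
  [0.7,0,0,0,0],
  [0.65,0,0,0,0],
  [0.6,0,0,0,0],
])

```text
time_s: 3.45
tool_pos: [0.6812, 0.1132, 0.1142]
eef_rot: [[-0.12, 0.993, -0.001], [0.993, 0.12, -0.0], [0.0, -0.001, -1.0]]
contact_force: [-3.8, 0.2, 1.9]
gripper_width: 0.6
grasp_force: 1.5
```

Call:
step_arm([
  [0.55,0,0,0,0],
  [0.5,0,0,0,0],
  [0.45,0,0,0,0],
  [0.45,0,0,0,0],
  [0.45,0,0,0,0],
])

```text
time_s: 3.87
tool_pos: [0.6816, 0.113, 0.1146]
eef_rot: [[-0.12, 0.993, 0.0], [0.993, 0.12, -0.0], [-0.0, -0.0, -1.0]]
contact_force: [-2.1, -0.4, 5.5]
gripper_width: 0.48
grasp_force: 62.7
```

Call:
step_arm([
  [0.45,0,0,0,0],
  [1,0,0,0,0],
  [1,0,0,0,0],
  [1,0,0,0,0],
  [1,0,0,0,0],
])

```text
time_s: 4.28
tool_pos: [0.6824, 0.1132, 0.1142]
eef_rot: [[-0.119, 0.993, 0.001], [0.993, 0.119, 0.0], [-0.0, 0.001, -1.0]]
contact_force: [0.4, 0.3, -0.5]
gripper_width: 0.998
grasp_force: 0.0
```

Call:
step_arm([
  [1,0,0,-0.03,0],
  [1,0,0,-0.1,0],
  [1,0,0,-0.16,0],
  [1,0,0,-0.16,0],
  [1,0,0,-0.16,0],
])

```text
time_s: 4.7
tool_pos: [0.6835, 0.1133, 0.1812]
eef_rot: [[-0.12, 0.993, 0.005], [0.993, 0.12, 0.0], [-0.0, 0.005, -1.0]]
contact_force: [-0.1, -0.7, -0.3]
gripper_width: 0.999
grasp_force: 0.0
```

Call:
step_arm([
  [1,-0.05,0,0,-0.019],
  [1,-0.1,0,0,-0.038],
  [1,-0.1,0,0,-0.057],
  [1,-0.1,0,0,-0.077],
  [1,-0.1,0,0,-0.096],
])

```text
time_s: 5.12
tool_pos: [0.6859, 0.0729, 0.1772]
eef_rot: [[-0.666, 0.746, -0.002], [0.746, 0.666, 0.0], [0.001, -0.001, -1.0]]
contact_force: [-0.4, 0.5, -0.3]
gripper_width: 1.001
grasp_force: 0.0
```

Call:
step_arm([
  [1,0,0,0,-0.019],
  [1,0,0,0,-0.038],
  [1,0,0,0,-0.057],
  [1,0,0,0,-0.077],
  [1,0,0,0,-0.096],
])

```text
time_s: 5.53
tool_pos: [0.6859, 0.0735, 0.1772]
eef_rot: [[-0.972, 0.236, -0.002], [0.236, 0.972, -0.0], [0.002, -0.0, -1.0]]
contact_force: [0.8, 0.0, -0.2]
gripper_width: 0.999
grasp_force: 0.0
```

Call:
step_arm([
  [1,0,0,0,-0.019],
  [1,0,0,0,-0.038],
  [1,0,0,0,-0.057],
  [1,0,0,0,-0.058],
  [1,0,0,0,-0.058],
])

```text
time_s: 5.95
tool_pos: [0.686, 0.0735, 0.1774]
eef_rot: [[-0.993, -0.117, -0.001], [-0.117, 0.993, -0.0], [0.001, 0.0, -1.0]]
contact_force: [-0.2, 0.2, 0.6]
gripper_width: 1.001
grasp_force: 0.0
```

```bash
python3 w.py w2
```

```text
6.0 [0.6861 0.0735 0.1775] 96.71
yel [404. 247.] 829 ctr 0.663 0.111 size mm [ 8.3 22.4] 6.5 z 0.145 mean [0.6624 0.1106]
yel [399. 315.] 720 ctr 0.6985 0.1152 size mm [ 8.7 21.7] 9.2 z 0.1449 mean [0.6978 0.1149]
blu [164. 267.] 758 ctr 0.6866 -0.0025 size mm [23.8  8. ] 6.9 z 0.1452 mean [ 0.6859 -0.0021]
blu [256. 267.] 817 ctr 0.6814 0.0423 size mm [24.1  8.2] 7.1 z 0.1452 mean [0.6806 0.0424]
```

View pics/w2.png

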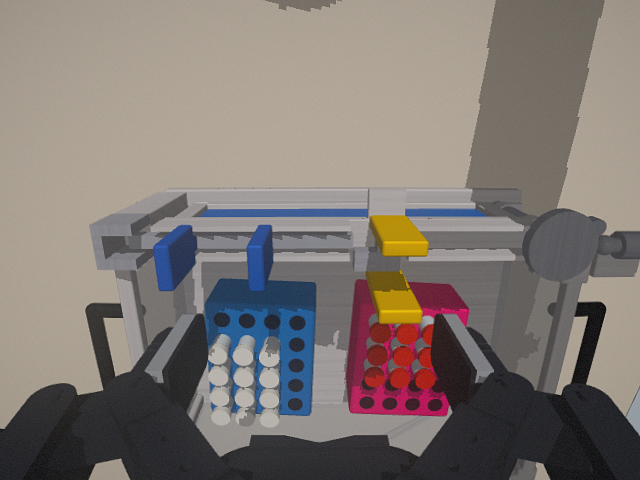

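The yellow tabs are now 36 mm apart instead of 47, so the safety is fully in, at (404,247) and (399,315). The blue tabs are unchanged at (164,267) and (256,267). I go on to the blue catch.

Call:
step_arm([
  [1,0.01,-0.06,0,0],
  [1,0.02,-0.117,0,0],
  [1,0.02,-0.117,0.03,0],
  [1,0.02,-0.117,0.08,0],
  [1,0.02,-0.117,0.1,0],
])

```text
time_s: 6.42
tool_pos: [0.6829, 0.0255, 0.1358]
eef_rot: [[-0.993, -0.117, -0.003], [-0.117, 0.993, 0.0], [0.003, 0.001, -1.0]]
contact_force: [0.2, -0.1, -0.3]
gripper_width: 0.999
grasp_force: 0.0
```

Call:
step_arm([
  [1,0,0,0.03,0],
  [1,0,0,0.05,0],
  [1,0,0,0.057,0],
  [1,0,0,0.057,0],
  [1,0,0,0.057,0],
])

```text
time_s: 6.83
tool_pos: [0.6843, 0.0263, 0.1156]
eef_rot: [[-0.993, -0.12, 0.0], [-0.12, 0.993, -0.0], [-0.0, -0.0, -1.0]]
contact_force: [-0.3, -0.6, 0.2]
gripper_width: 1.003
grasp_force: 0.0
```

Call:
step_arm([
  [0.8,0,0,0,0],
  [0.75,0,0,0,0],
  [0.7,0,0,0,0],
  [0.65,0,0,0,0],
  [0.6,0,0,0,0],
])

```text
time_s: 7.25
tool_pos: [0.6854, 0.024, 0.1168]
eef_rot: [[-0.993, -0.118, 0.003], [-0.118, 0.993, -0.004], [-0.003, -0.004, -1.0]]
contact_force: [0.1, -5.3, 4.0]
gripper_width: 0.604
grasp_force: 2.8
```

Call:
step_arm([
  [0.55,0,0,0,0],
  [0.5,0,0,0,0],
  [0.45,0,0,0,0],
  [0.4,0,0,0,0],
  [0.3,0,0,0,0],
])

```text
time_s: 7.67
tool_pos: [0.6854, 0.0263, 0.1179]
eef_rot: [[-0.993, -0.12, 0.004], [-0.12, 0.993, -0.0], [-0.004, -0.001, -1.0]]
contact_force: [-1.0, 1.3, 9.8]
gripper_width: 0.466
grasp_force: 59.1
```

Call:
step_arm([
  [0.3,0,0,0,0],
  [0.3,0,0,0,0],
])

```text
time_s: 7.83
tool_pos: [0.6854, 0.0263, 0.1179]
eef_rot: [[-0.993, -0.12, 0.004], [-0.12, 0.993, -0.0], [-0.004, -0.001, -1.0]]
contact_force: [-2.6, 1.1, 9.2]
gripper_width: 0.464
grasp_force: 59.0
```

Call:
step_arm([
  [0.3,0.0325,0.0011,0,0.0111],
  [0.3,0.0649,0.0045,0,0.0222],
  [0.3,0.0969,0.0102,0,0.0333],
  [0.3,0.1285,0.0181,0,0.0444],
  [0.3,0.1595,0.0281,0,0.0556],
])

```text
time_s: 8.25
tool_pos: [0.6225, 0.0285, 0.1179]
eef_rot: [[-0.973, 0.229, 0.008], [0.229, 0.973, -0.003], [-0.009, -0.001, -1.0]]
contact_force: [4.6, -1.8, 7.6]
gripper_width: 0.462
grasp_force: 60.9
```

Call:
step_arm([
  [0.3,0.0325,0.0011,0,0.0111],
  [0.3,0.0649,0.0045,0,0.0222],
  [0.3,0.0969,0.0102,0,0.0333],
  [0.3,0.1285,0.0181,0,0.0444],
  [0.3,0.1595,0.0281,0,0.0556],
])

```text
time_s: 8.67
tool_pos: [0.5607, 0.0537, 0.1178]
eef_rot: [[-0.835, 0.55, 0.004], [0.55, 0.835, -0.004], [-0.005, -0.001, -1.0]]
contact_force: [-1.8, -3.6, 12.3]
gripper_width: 0.468
grasp_force: 61.0
```

Call:
step_arm([
  [0.3,0.0325,0.0011,0,0.0111],
  [0.3,0.0649,0.0045,0,0.0222],
  [0.3,0.0969,0.0102,0,0.0333],
  [0.3,0.1285,0.0181,0,0.0444],
  [0.3,0.1595,0.0281,0,0.0556],
])

```text
time_s: 9.08
tool_pos: [0.5126, 0.098, 0.1178]
eef_rot: [[-0.596, 0.803, 0.002], [0.803, 0.596, -0.004], [-0.005, -0.001, -1.0]]
contact_force: [-2.9, -5.1, 17.1]
gripper_width: 0.465
grasp_force: 61.6
```

Call:
step_arm([
  [0.3,0.0325,0.0011,-0.003,0.0111],
  [0.3,0.0649,0.0045,-0.005,0.0222],
  [0.3,0.0969,0.0102,-0.005,0.0333],
  [0.3,0.1285,0.0181,-0.005,0.0444],
  [0.3,0.1285,0.0181,-0.005,0.0444],
])

```text
time_s: 9.5
tool_pos: [0.4867, 0.1447, 0.1179]
eef_rot: [[-0.354, 0.935, -0.0], [0.935, 0.354, -0.003], [-0.003, -0.001, -1.0]]
contact_force: [0.0, -7.8, 5.4]
gripper_width: 0.459
grasp_force: 61.3
```

Call:
step_arm([
  [0.3,0.016,0.0003,0,0.0055],
  [0.3,0.0325,0.0011,0,0.0111],
  [0.3,0.049,0.0026,0,0.0167],
  [0.3,0.0649,0.0045,0,0.0222],
  [0.3,0.0649,0.0045,0,0.0222],
])

```text
time_s: 9.92
tool_pos: [0.4793, 0.1688, 0.1179]
eef_rot: [[-0.222, 0.975, -0.001], [0.975, 0.222, -0.003], [-0.003, -0.002, -1.0]]
contact_force: [-3.1, -6.1, 8.8]
gripper_width: 0.464
grasp_force: 61.5
```

Call:
step_arm([
  [0.3,0,0,0,0],
  [0.3,0,0,0,0],
  [0.3,0,0,0,0],
  [0.3,0,0,0,0],
  [0.3,0,0,0,0],
])

```text
time_s: 10.33
tool_pos: [0.4794, 0.1682, 0.1179]
eef_rot: [[-0.222, 0.975, -0.001], [0.975, 0.222, -0.003], [-0.002, -0.002, -1.0]]
contact_force: [-3.2, -4.5, 8.0]
gripper_width: 0.467
grasp_force: 61.5
```

Call:
step_arm([
  [0.3,0.016,0.0003,0,0.0055],
  [0.3,0.0325,0.0011,0,0.0111],
  [0.3,0.049,0.0026,0,0.0167],
  [0.3,0.049,0.0026,0,0.0167],
  [0.3,0.049,0.0026,0,0.0167],
])

```text
time_s: 10.75
tool_pos: [0.4758, 0.1877, 0.1179]
eef_rot: [[-0.119, 0.993, -0.001], [0.993, 0.119, -0.003], [-0.003, -0.002, -1.0]]
contact_force: [-2.5, -6.1, 9.7]
gripper_width: 0.466
grasp_force: 61.5
```

Call:
step_arm([
  [0.3,0,0,0,0],
  [0.3,0,0,0,0],
  [0.3,0,0,0,0],
  [0.3,0,0,0,0],
  [0.3,0,0,0,0],
])

```text
time_s: 11.17
tool_pos: [0.4759, 0.1876, 0.1179]
eef_rot: [[-0.119, 0.993, -0.002], [0.993, 0.119, -0.002], [-0.002, -0.002, -1.0]]
contact_force: [-3.0, -4.9, 9.2]
gripper_width: 0.462
grasp_force: 61.5
```

```bash
cat > f.py <<'E'
from h import *
for n in ["top"]:
    m,p,d=cap(n); cv2.imwrite("pics/f1.png",cv2.resize(p[90:330,60:380],None,fx=2.4,fy=2.4)[...,::-1])
s=r.get_state(); print(s["time_s"],s["tool_pos"],s["contact_force"],np.abs(s["qd"]).max())
E
python3 f.py; python3 w.py w3
```

```text
11.2167 [0.47585822 0.18757134 0.11788971] [-4.08270168 -5.9224916   9.23944971] 0.0009698407634475756
11.2667 [0.4759 0.1876 0.1179] 6.83
yel [570. 321.] 1546 ctr 0.5617 0.2099 size mm [23.4  8.6] 7.2 z 0.1448 mean [0.5603 0.2105]
yel [562. 402.] 647 ctr 0.5688 0.1746 size mm [16.   9.4] 7.1 z 0.1445 mean [0.5697 0.1765]
blu [272. 347.] 1419 ctr 0.4604 0.188 size mm [ 7.9 24.8] 7.6 z 0.145 mean [0.4603 0.1896]
blu [366. 347.] 1419 ctr 0.4923 0.1915 size mm [ 7.9 24.5] 6.5 z 0.1451 mean [0.492  0.1932]
```

View pics/w3.png

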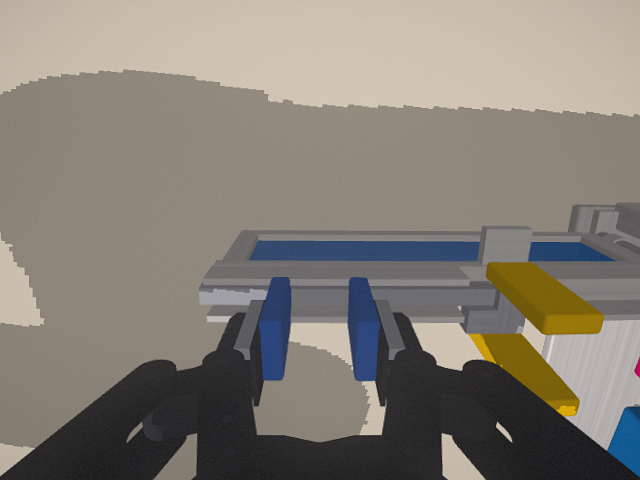

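The wrist view shows both pads on the blue tabs, (272,347) and (366,347). The gate is about square to the front at 7° yaw, against 97° when shut. The yellow tabs are still 36 mm apart, so the safety is in, and the arm is at rest.

```bash
python3 -c "
from plant import r
print(r.hand_in())"
```

```text
the job is handed in; nothing more can be done
None
```

I squeezed the safety catch in, then the gate catch, and swung the gate to about 90°; the gripper was still holding it there, at rest, when I handed the job in at about 11 s, and I saw no sign of the racks or other things being disturbed (no result came back).

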